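# Swap the dried flask for the damp beaker in a drying box with a push-to-release lid

### The arm

A 7-joint arm with a two-finger parallel gripper is mounted at the origin on a cart in front of the work surface, level with it; the furniture and walls round the work are solid. World frame = base frame: x ahead of the robot, y to its left, z up, the work surface at z = 0. Lengths are in m, angles in degrees, forces in N, time in s.
With the tool pointing down it reaches from about 0.425 to 1.025 m from the base axis. Payload 9.4 kg.
Tool frame: the origin (TCP) lies between the finger pads; the fingertips stand 11 mm ahead of it and the grasp point (between the pads) lies 8 mm behind it; z points along the fingers, y is the line along which they close (so a half turn about z gives the same grasp; the last joint's range is limited). The gripper opens to 85 mm and grips with 20 to 120 N. Pads are 22 mm wide; open, the fingers measure 114 mm over their backs; the gripper's body (76 mm by 85 mm) begins 54 mm behind the grasp point. The pads swing forward as they close: fully open they stand 13 mm farther back than shut.
Start: joints at [-79.28, 34.337, -0.143, 91.639, 0.103, 54.024, -4.572], TCP at [0.189, 0.7, 0.242] pointing down, gripper open.
Joint ranges: [-147.43, 147.43], [-19.82, 112.94], [-74.19, 73.91], [6.32, 146.72], [-59.91, 239.91], [6.04, 106.73], [-150.56, 150.56]. Speed limits (degrees/s): [127.2, 127.2, 172.46, 172.46, 180, 180, 180].

### API

Orientations are given as a 3x3 rotation matrix whose columns are the frame's x, y, z axes.
In Python, from plant import manip, cams, spot_in, masks_of gives the robot as it stands. The module is installed in compiled form; this text tells all that it offers.
- The arm moves only by the tool send_rows, never from a script. Its argument "rows" is a list of rows, each an object with "delta_pos": the shift along the tool's x, y, z in m, a list of three; "twist": the turn about the tool's z in rad. A call has 1 to 12 rows; each row shifts and turns the commanded pose from where the row before left it, along the tool's axes as they then stand; what a row does not reach is not made up. A row lasts 1/8 s, in which the tool goes at most 62.5 mm and 10.7 degrees, less where a joint would pass 70% of its speed; a pose out of reach is approached as far as the arm can. A call is refused whole if a number of a shift passes 0.0625 or a number of a turn 0.188, either way. A call with a gripper value outside its range is refused whole. "gripper" is the finger opening in m, from 0 to 0.0854, set as the call begins (left out, the last holds). The fingers move at their own pace and stop on an object; "squeeze" is the grip in N (left out, the last holds). Time passes only in rows, so rows that do not move let the fingers close. It gives the time, the measured TCP pose, the force, the opening and the grip force at its end, in the units of the state.
- manip.state(): the state, without advancing time (a new reading comes with each control period).
- cams.camera(name): name is "scene" or "top" or "wrist"; returns a dict with "image" (400x640x3 uint8, red, green, blue), "fov_y" (degrees; the focal length in pixels is half the picture's height over the tangent of half this angle, whatever the lens; pixels are square), "cx", "cy" (the principal point, pixels), "extrinsics" (4x4, takes a point from camera to world coordinates). Camera axes: x right, y down, z forward; pixel columns grow to the right and rows downward; lengths in m; the calibration is good to about 2 mm. A picture is of the moment at which its call begins. There is no depth.
- manip.sign_off(): hands the job in; it is judged then, once.
Trained networks look in a picture, given as the dict that the camera call returned (one of the last four; its "shot" number tells which), for a name from the list of things; names that differ only in an ending like _2 or _b are one class to them, and where a whole thing is asked for, a point or a joint stands for the part that bears it (a point fixed in the world has none). Each returns a list of dicts, best first, with "score" (0 to 1); they miss things now and then, are a little off and sometimes report something else, mostly with a low value. They report only what shows in the picture. A call takes as long as a camera call.
- spot_in(picture, target): "point" ([x, y, z] in m, in world coordinates, good to about 4 mm: the middle of the surface that is visible of it).
- masks_of(picture, target): "mask" (400x640 bool, what is visible of it).
The state is a dict: "t": time; "joint_pos": joint angles; "dq": joint speeds; "tau": joint torques, N m; "tcp_pos": TCP position; "ee_rot": TCP orientation; "force": force on the tool from outside, world axes, zero at the start; "moment": the same for the moment, N m; "gripper_width": opening from 0.0 (shut) to 1.0 (fully open); "finger_force": force on a finger pad.
Only numpy, scipy, OpenCV 4.12 (cv2) and the standard library are available. Lean on these libraries where they do the work, as an engineer would, in place of code of your own. Each camera call takes 0.05 s, during which the arm holds its last target. There are 200 camera calls.

### The job

The flask in the drying box is dry: press the paddle on the front of the box to release the lid and let the lid spring fully open by itself, keeping clear of it. Stand the flask upright and centred on the pan of the balance, gently, and put the beaker of damp crystals, upright, into the box in its place. Then close the lid and press it down until the latch catches, leaving the other things on the bench where they are.

Things in the scene. Friction and masses are not known exactly. Their poses are not given: they have to be found in the camera images.
- drybox: White drying box, fixed, left or right of the balance: tub 125 (x) x 150 (y) x 75 mm high with a grey domed lid, clear window, top at 110 mm when shut. Origin: centre of its underside; its front (paddle) faces its own -x, towards the robot; the lid's hinge is along its back. Inside 111 (x) x 136 (y) mm, walls 7 mm, rim at 75 mm; nothing above it when the lid is up.
- box_floor (a point): Centre of the inner floor of the drying box, 12 mm above the bench; axes as the box.
- lid (a joint): Lid angle in rad: 0 shut, 1.50 fully open (almost upright, its rim 9 mm in front of the hinge line). A damped spring opens it in about 0.8 s once the latch lets go, and holds it. Shutting takes 2 to 5 N at the front edge, then about 8 N over the last 10 mm until the hook snaps over; it can be pressed to -0.02. Latched it rests below 0.01; unlatched it springs open again.
- lid_hinge (a point): Middle of the lid's hinge line, which runs along the box's y axis, 68 mm behind the box's centre and 77 mm above the bench.
- lid_edge (a point): Middle of the lid's outer front top edge: 132.5 mm from the hinge line along the lid and 33 mm out from it, so that the lid is 33 mm thick. The lid is 152 mm wide. The point turns with the lid.
- paddle (a joint): Paddle angle in rad: 0 at rest, 0.30 fully down; the latch lets go between 0.03 and 0.17. Pressing takes 2 N at first and about 5 N fully down; it springs back.
- paddle_pad (a point): Middle of the top of the black press plate (36 (x) x 54 (y) x 5 mm) in front of the box, 101.5 mm ahead of the box's centre, 63 mm above the bench at rest; it goes down 9 mm. A steel hook up to 106 mm above the bench stands 19 mm behind it, the front of the lid 37 mm behind it: the lid's edge rises there.
- flask: Clear conical flask with white solid, 62 mm wide at the base, 84 mm high, narrowing evenly to about 25 mm at the mouth, 80 g; stands in the drying box at the start. Origin: centre of its underside.
- beaker: Small clear beaker with crystals, 55 mm across, 62 mm high, about 50 g; stands on the bench in front of the balance. Origin: centre of its underside.
- balance: White top-pan balance, fixed: housing 130 (x) x 120 (y) x 36 mm whose centre lies 32 mm behind (+x of) the origin, display at the front (-x). Origin on the bench.
- pan (a point): Centre of the top of the balance's round steel pan, 92 mm across, 50 mm above the bench.
- amber_bottle: Bystander: brown bottle 68 mm wide, 186 mm high, at the right. Origin: centre of its underside.
- cork_ring: Bystander: cork ring 80 mm across, 23 mm high, at the front of the bench between box and balance. Origin: centre of its underside.
- vial_1: Bystander: black-capped vial 27 mm wide, 60 mm high, between box and balance. Origin: centre of its underside.
- vial_2: Bystander: another such vial, behind the first.
- tape_roll: Bystander: roll of yellow tape 57 mm across, 19 mm high, lying at the front right. Origin: centre of its underside.
- wash_bottle: Bystander: wash bottle with bent spout, 58 x 75 mm, 174 mm high, at the back left. Origin: centre of its underside.

How it is judged:
By the outcome, as a careful person would: the job done as asked, in the order asked, and still so for the second after the job is handed in, with the robot touching nothing.
It also fails if it takes over 72 s, if anything falls off the work surface, if the arm or the gripper's body presses on something with over 40 N, if the wrist force passes 120 N, or if a joint passes its speed limit or range.

## Working session

There is one attempt and no reset: what is moved stays moved. The work goes in short steps, Python scripts to look and compute and a tool call to move; the robot and the scene stay as the last step left them, time stands still between calls to the robot, and variables do not carry over. Pictures are saved under pics/ and viewed, at most 10 in all, crops included, and the job is handed in when it is done.

Besides the shell and the picture viewer there is one more tool, called after "Request:" as name(argument=value, ...), one argument or row to a line, values as JSON. send_rows: Moves the arm, as the interface text tells. Its arguments: {"type":"object","properties":{"rows":{"type":"array","items":{"type":"object","properties":{"delta_pos":{"type":"array","items":{"type":"number"}},"twist":{"type":"number"}}}},"gripper":{"type":"number"},"squeeze":{"type":"number"}},"required":["rows"]}

```bash
mkdir -p pics
python3 - <<'E'
from plant import manip,cams,spot_in,masks_of
import cv2,numpy as np
ims=[]
for n in ("scene","top"):
    p=cams.camera(n); ims.append(p["image"])
    E=p["extrinsics"]; print(n,p["fov_y"],p["cx"],p["cy"],np.round(E,3).tolist())
    for o in "drybox paddle_pad lid_edge lid_hinge flask beaker balance pan amber_bottle cork_ring vial_1 tape_roll wash_bottle".split():
        r=spot_in(p,o)
        print(n,o,[(np.round(d["point"],3).tolist(),round(d["score"],2)) for d in r[:2]])
cv2.imwrite("pics/a.png",cv2.resize(np.vstack(ims)[...,::-1],None,fx=.75,fy=.75))
s=manip.state(); print(s)
E
```

```text
scene 47.71010204137427 324.64401559522815 198.99666187066717 [[-0.195, 0.766, -0.612, 1.162], [0.981, 0.142, -0.135, 0.037], [-0.017, -0.626, -0.779, 0.892], [0.0, 0.0, 0.0, 1.0]]
scene drybox [([0.561, 0.082, 0.116], 0.77), ([0.701, 0.131, 0.102], 0.5)]
scene paddle_pad []
scene lid_edge [([0.544, 0.083, 0.11], 0.65)]
scene lid_hinge [([0.539, 0.077, 0.108], 0.96)]
scene flask []
scene beaker [([0.435, -0.13, 0.038], 0.79), ([0.54, 0.078, 0.106], 0.18)]
scene balance [([0.532, -0.137, 0.037], 0.94)]
scene pan [([0.534, -0.135, 0.039], 0.55)]
scene amber_bottle [([0.439, -0.35, 0.151], 0.95)]
scene cork_ring [([0.401, -0.041, 0.021], 0.64)]
scene vial_1 [([0.549, -0.038, 0.037], 0.72)]
scene tape_roll [([0.387, -0.251, 0.021], 0.45)]
scene wash_bottle [([0.705, 0.131, 0.104], 0.57)]
top 48.41885207337643 326.1676658433281 204.92448514273522 [[-0.006, -0.988, 0.154, 0.39], [-0.999, 0.011, 0.03, -0.134], [-0.031, -0.154, -0.988, 1.04], [0.0, 0.0, 0.0, 1.0]]
top drybox [([0.509, 0.071, 0.109], 0.94)]
top paddle_pad [([0.437, 0.07, 0.069], 0.92)]
top lid_edge [([0.524, 0.075, 0.113], 0.
[... 599 characters left out ...]
02563452,  -4.57250978]), 'dq': array([ 0.1031835 , -0.02843081,  0.07912558, -0.09162594,  0.0732913 ,
       -0.03970142, -0.02234446]), 'tau': array([-4.82981359e-04, -7.76245308e+01,  1.56362548e+00, -2.58379555e+01,
        1.24315202e-02,  2.34574720e-03, -1.44293068e-05]), 'tcp_pos': array([0.18903046, 0.69992339, 0.24228521]), 'ee_rot': array([[-9.65414621e-01,  2.60719407e-01,  3.28581974e-05],
       [ 2.60719406e-01,  9.65414621e-01, -1.44410288e-05],
       [-3.54868407e-05, -5.37481065e-06, -9.99999999e-01]]), 'force': array([ 0.35286596, -0.00258301,  0.04918114]), 'moment': array([ 0.01234703, -0.01133195, -0.04710264]), 'finger_force': 0.0, 'gripper_width': 0.999243758339102}
```

View pics/a.png

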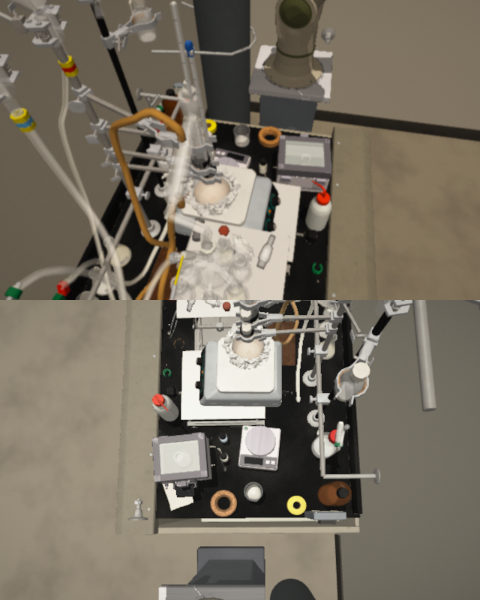

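```bash
cat > h.py <<'E'
from plant import manip,cams,spot_in,masks_of
import cv2,numpy as np
def f(p): return 200/np.tan(np.radians(p["fov_y"])/2)
def onz(p,uv,z):
    E=p["extrinsics"]; d=E[:3,:3]@np.array([(uv[0]-p["cx"])/f(p),(uv[1]-p["cy"])/f(p),1])
    return E[:3,3]+d*(z-E[2,3])/d[2]
def pix(p,X):
    E=p["extrinsics"]; c=E[:3,:3].T@(np.array(X)-E[:3,3]); return np.array([p["cx"]+f(p)*c[0]/c[2],p["cy"]+f(p)*c[1]/c[2]])
E
python3 - <<'E'
from h import *
p=cams.camera("top"); im=p["image"]
cv2.imwrite("pics/b.png",cv2.resize(im[150:320,190:480][...,::-1],None,fx=2.7,fy=2.7,interpolation=cv2.INTER_CUBIC))
for o in ("drybox","pan","beaker","balance","paddle","lid"):
    for d in masks_of(p,o)[:1]:
        m=d["mask"].astype(np.uint8); c=max(cv2.findContours(m,0,1)[0],key=cv2.contourArea)
        print(o,d["score"],m.sum(),cv2.minAreaRect(c),cv2.boundingRect(c))
E
```

```text
drybox 0.69 5319 ((242.62478637695312, 219.81002807617188), (84.09133911132812, 76.95415496826172), 85.42607879638672) (203, 176, 80, 86)
pan 0.7 2925 ((346.15576171875, 195.7869110107422), (52.2391242980957, 57.85233688354492), 5.19442892074585) (318, 167, 57, 60)
beaker 0.73 486 ((338.0, 255.0), (24.0, 24.0), 90.0) (326, 243, 25, 25)
balance 0.95 2931 ((346.3370361328125, 195.71405029296875), (52.44284439086914, 57.67182159423828), 5.856013774871826) (318, 167, 57, 60)
paddle 0.95 478 ((247.0, 251.5), (21.0, 24.0), 90.0) (235, 241, 25, 22)
lid 0.74 5356 ((242.5938262939453, 220.07879638671875), (84.29061889648438, 77.403564453125), 85.03025817871094) (203, 176, 80, 87)
```

View pics/b.png

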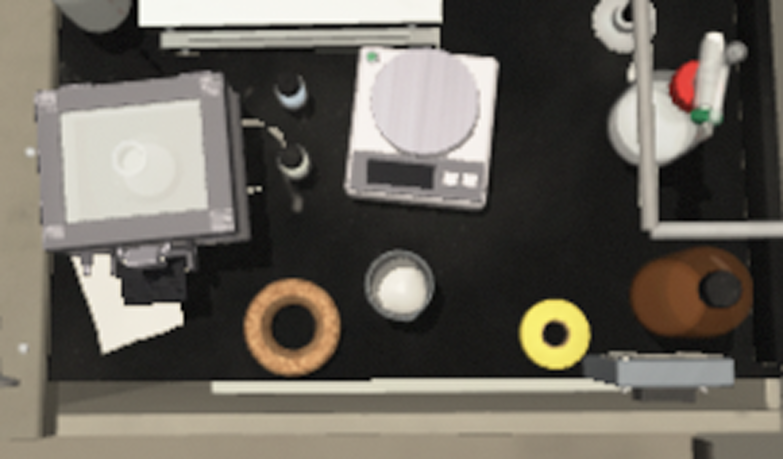

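Run:
```python
from h import *
from scipy.optimize import least_squares
p=cams.camera("top")
full=lambda c:(190+c[0]/2.7,150+c[1]/2.7)
for n,c,z in [("TL",(38,95),.11),("TR",(222,73),.11),("BRtop",(240,235),.11),("BL",(46,248),.11),("flaskmouth",(130,158),.096),("pan",(425,103),.05),("beaktop",(399,285),.062),
  ("padL",(122,303),.063),("padR",(187,301),.063),("balFL",(345,192),.036),("balFR",(485,210),.036),("balBL",(360,47),.036),("balBR",(498,60),.036),
  ("v1",(294,160),.06),("v2",(290,88),.06),("cork",(292,327),.023),("winTL",(62,114),.11),("winTR",(198,100),.11),("winBR",(208,205),.11),("winBL",(75,222),.11)]:
    print(n,np.round(onz(p,full(c),z)[:2],3))
# ellipse centre of pan by rough white threshold in mask
s=cams.camera("scene"); im=s["image"]
cv2.imwrite("pics/c.png",cv2.resize(im[140:270,240:460][...,::-1],None,fx=3.5,fy=3.5,interpolation=cv2.INTER_CUBIC))
```

```text
TL [0.581 0.156]
TR [0.597 0.009]
BRtop [ 0.468 -0.007]
BL [0.459 0.145]
flaskmouth [0.532 0.084]
pan [ 0.583 -0.153]
beaktop [ 0.43 -0.13]
padL [0.418 0.096]
padR [0.419 0.043]
balFL [ 0.51  -0.085]
balFR [ 0.493 -0.202]
balBL [ 0.635 -0.098]
balBR [ 0.622 -0.216]
v1 [ 0.534 -0.044]
v2 [ 0.595 -0.04 ]
cork [ 0.398 -0.039]
winTL [0.566 0.136]
winTR [0.576 0.028]
winBR [0.492 0.019]
winBL [0.479 0.123]
```

View pics/c.png

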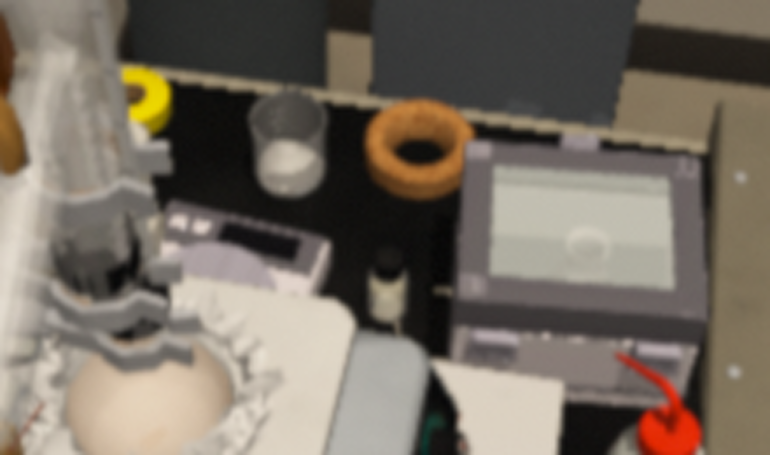

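Request:
send_rows(
  rows=[
    {"delta_pos": [0,0,-0.06],"twist": -0.1815},
    {"delta_pos": [0,0,-0.06],"twist": -0.1815},
    {"delta_pos": [-0.035,-0.049,0]},
    {"delta_pos": [-0.035,-0.049,0]},
    {"delta_pos": [-0.035,-0.049,0]},
    {"delta_pos": [-0.035,-0.049,0]},
    {"delta_pos": [-0.035,-0.049,0]},
    {"delta_pos": [-0.035,-0.049,0]},
  ],
  gripper=0.0,
)

```text
schema error: expected keys delta_pos, twist
```

Request:
send_rows(
  rows=[
    {"delta_pos": [0.006,-0.06,0]},
    {"delta_pos": [0.006,-0.06,0]},
    {"delta_pos": [0.006,-0.06,0]},
    {"delta_pos": [0.006,-0.06,0]},
    {"delta_pos": [0.006,-0.06,0]},
    {"delta_pos": [0.006,-0.06,0]},
    {"delta_pos": [0,0,0]},
  ],
)

```text
schema error: expected keys delta_pos, twist
```

Run:
```python
from h import *
p=cams.camera("wrist"); print(p["fov_y"],np.round(p["extrinsics"],3).tolist(),manip.state()["tcp_pos"])
for o in "paddle_pad lid_edge lid_hinge flask beaker pan vial_1".split():
    print(o,[(np.round(d["point"],3).tolist(),round(d["score"],2)) for d in spot_in(p,o)[:2]])
cv2.imwrite("pics/d.png",p["image"][...,::-1])
```

```text
70.34496311123532 [[0.261, 0.928, 0.266, 0.12], [0.965, -0.251, -0.071, 0.719], [0.001, 0.275, -0.961, 0.375], [0.0, 0.0, 0.0, 1.0]] [0.18902117 0.69993105 0.24227699]
paddle_pad []
lid_edge []
lid_hinge []
flask []
beaker []
pan []
vial_1 []
```

View pics/d.png

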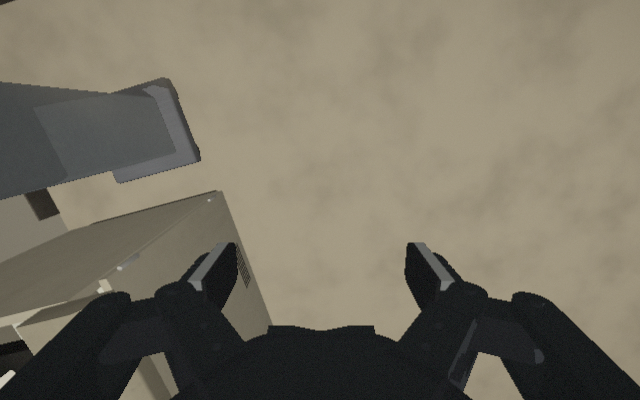

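Request:
send_rows(
  rows=[
    {"delta_pos": [0,0,-0.06],"twist": -0.1815},
    {"delta_pos": [0,0,-0.06],"twist": -0.1815},
    {"delta_pos": [-0.035,-0.049,0],"twist": 0},
    {"delta_pos": [-0.035,-0.049,0],"twist": 0},
    {"delta_pos": [-0.035,-0.049,0],"twist": 0},
    {"delta_pos": [-0.035,-0.049,0],"twist": 0},
    {"delta_pos": [-0.035,-0.049,0],"twist": 0},
    {"delta_pos": [-0.035,-0.049,0],"twist": 0},
  ],
  gripper=0.0,
)

```text
t: 3.25
tcp_pos: [0.4283, 0.4265, 0.3626]
ee_rot: [[-0.995, -0.099, 0.0], [-0.099, 0.995, 0.0], [-0.001, 0.0, -1.0]]
force: [-0.0, -0.0, 0.2]
gripper_width: -0.003
finger_force: 0.0
```

Request:
send_rows(
  rows=[
    {"delta_pos": [0.006,-0.06,0],"twist": 0},
    {"delta_pos": [0.006,-0.06,0],"twist": 0},
    {"delta_pos": [0.006,-0.06,0],"twist": 0},
    {"delta_pos": [0.006,-0.06,0],"twist": 0},
    {"delta_pos": [0.006,-0.06,0],"twist": 0},
    {"delta_pos": [0.006,-0.06,0],"twist": 0},
    {"delta_pos": [0,0,0],"twist": 0},
  ],
)

```text
t: 4.12
tcp_pos: [0.4266, 0.062, 0.3628]
ee_rot: [[-0.996, -0.092, 0.001], [-0.092, 0.996, -0.001], [-0.001, -0.001, -1.0]]
force: [0.0, 0.6, -0.2]
gripper_width: 0.0
finger_force: 0.0
```

Run:
```python
from h import *
p=cams.camera("wrist"); s=manip.state();print(s["tcp_pos"],s["joint_pos"],s["t"],np.round(s["ee_rot"],3).tolist())
for o in "paddle_pad lid_edge lid_hinge flask beaker pan vial_1".split():
    print(o,[(np.round(d["point"],3).tolist(),round(d["score"],2)) for d in spot_in(p,o)[:2]])
cv2.imwrite("pics/e.png",p["image"][...,::-1])
```

```text
[0.42686901 0.06454107 0.36275089] [-22.2860065    5.32691936   6.78583778 119.07195826  -0.76457066
  55.58030868  80.34801768] 4.175 [[-0.995, -0.095, 0.001], [-0.095, 0.995, 0.0], [-0.001, 0.0, -1.0]]
paddle_pad [([0.437, 0.071, 0.062], 0.72)]
lid_edge [([0.502, 0.085, 0.113], 0.7)]
lid_hinge [([0.5, 0.085, 0.11], 0.92), ([0.415, -0.32, 0.09], 0.58)]
flask [([0.497, 0.083, 0.109], 0.42), ([0.555, -0.141, 0.037], 0.31)]
beaker [([0.428, -0.133, 0.031], 0.64)]
pan [([0.552, -0.144, 0.039], 0.73)]
vial_1 [([0.587, -0.037, 0.04], 0.55), ([0.527, -0.036, 0.041], 0.54)]
```

View pics/e.png

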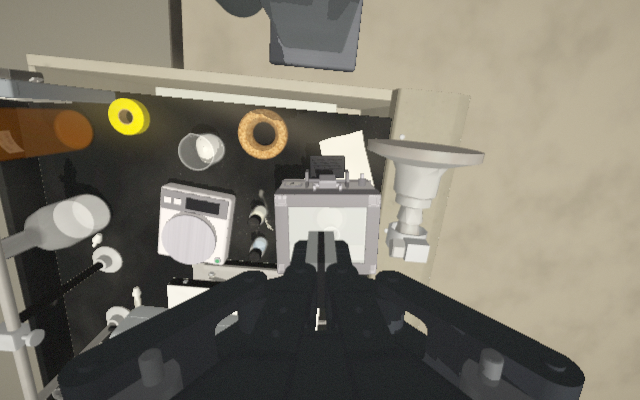

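Run:
```python
from h import *
p=cams.camera("wrist"); t=cams.camera("top")
np.save("w.npy",{k:p[k] for k in("fov_y","cx","cy","extrinsics")},allow_pickle=True)
a=cv2.resize(p["image"][125:285,260:400][...,::-1],None,fx=3.7,fy=3.7,interpolation=cv2.INTER_CUBIC)
cv2.imwrite("pics/f.png",a)
def ray(p,uv):
    E=p["extrinsics"]; return E[:3,3],E[:3,:3]@np.array([(uv[0]-p["cx"])/f(p),(uv[1]-p["cy"])/f(p),1])
def tri(A,B):
    (o1,d1),(o2,d2)=A,B; s=np.linalg.lstsq(np.c_[d1,-d2],o2-o1,rcond=None)[0]; return (o1+s[0]*d1),(o2+s[1]*d2)
print(tri(ray(p,(425,155)),ray(t,(137/.75,(505-300)/.75))))
print(tri(ray(p,(205,148)),ray(t,(338,255))))
print(p["extrinsics"][:3,3])
```

```text
(array([0.39104848, 0.19460744, 0.14215586]), array([0.39388041, 0.18439987, 0.1385587 ]))
(array([ 0.43091002, -0.13073493,  0.00376938]), array([ 0.43408146, -0.12984991,  0.00390729]))
[0.35613097 0.06077978 0.49442494]
```

View pics/f.png

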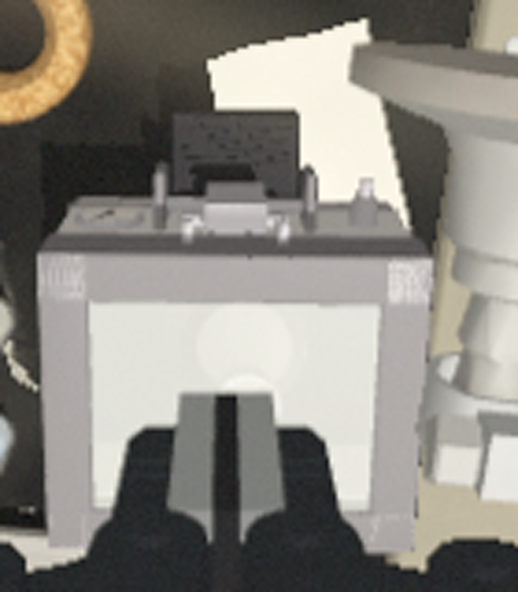

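Run:
```python
from h import *
p=np.load("w.npy",allow_pickle=True).item()
for n,c,z in [("padFL",(298,112),.063),("padFR",(174,113),.063),("lidFL",(432,257),.11),("lidFR",(38,253),.11),("lidBL",(415,552),.11),("lidBR",(48,545),.11),("winFL",(380,305),.11),("winFR",(88,303),.11),("mouth",(247,383),.096),("flaskbase",(247,345),.012),("boxFL",(405,205),.075),("boxFR",(78,200),.075)]:
    print(n,np.round(onz(p,(260+c[0]/3.7,125+c[1]/3.7),z)[:2],4))
```

```text
padFL [0.4122 0.0971]
padFR [0.4177 0.0465]
lidFL [0.4557 0.1504]
lidFR [0.4692 0.0013]
lidBL [0.5818 0.163 ]
lidBR [0.5937 0.0119]
winFL [0.4767 0.1335]
winFR [0.4872 0.0215]
mouth [0.5198 0.0868]
flaskbase [0.5344 0.0902]
boxFL [0.444  0.1442]
boxFR [0.4554 0.0109]
```

Request:
send_rows(
  rows=[
    {"delta_pos": [0.01,0.006,0.05],"twist": 0},
    {"delta_pos": [0,0,0.06],"twist": 0},
    {"delta_pos": [0,0,0.06],"twist": 0},
    {"delta_pos": [0,0,0.06],"twist": 0},
    {"delta_pos": [0,0,0.04],"twist": 0},
    {"delta_pos": [0,0,0],"twist": 0},
    {"delta_pos": [0,0,0],"twist": 0},
  ],
)

```text
t: 5.5
tcp_pos: [0.4168, 0.0715, 0.0932]
ee_rot: [[-0.995, -0.099, 0.0], [-0.099, 0.995, 0.0], [-0.001, 0.0, -1.0]]
force: [-0.3, 0.8, 0.4]
gripper_width: -0.003
finger_force: 0.0
```

Run:
```python
from h import *
s=manip.state();print(s["tcp_pos"],s["force"],s["joint_pos"])
p=cams.camera("top"); c=pix(p,s["tcp_pos"]); print(c)
cv2.imwrite("pics/g.png",cv2.resize(p["image"][150:310,190:400][...,::-1],None,fx=3.5,fy=3.5,interpolation=cv2.INTER_CUBIC))
```

```text
[0.41682535 0.07147795 0.09321554] [-0.283583    0.7708849   0.41777733] [-18.99556055  30.46765883   2.20557927 137.74960979  -5.45387835
  11.82424157  83.92899198]
[243.16463257 262.10766745]
```

View pics/g.png

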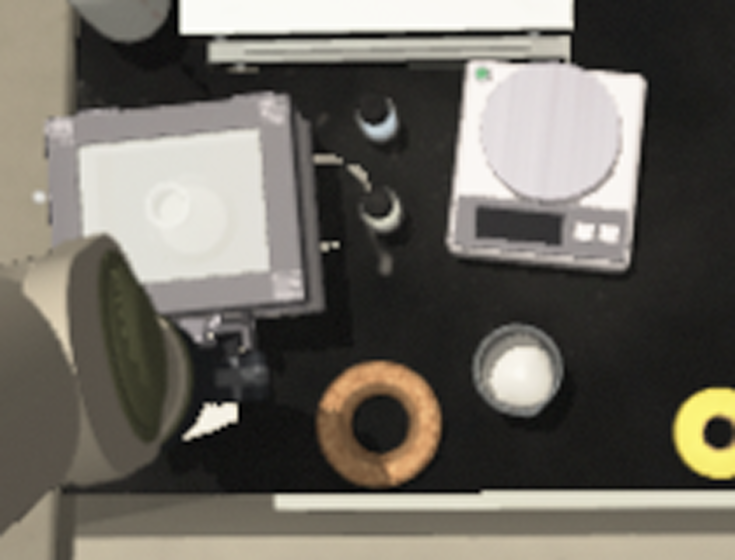

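Request:
send_rows(
  rows=[
    {"delta_pos": [0,0,0.018],"twist": 0},
    {"delta_pos": [0,0,0.012],"twist": 0},
    {"delta_pos": [0,0,0],"twist": 0},
    {"delta_pos": [0,0,-0.06],"twist": 0},
    {"delta_pos": [0,0,-0.06],"twist": 0},
    {"delta_pos": [0,0,-0.06],"twist": 0},
    {"delta_pos": [0,0,-0.06],"twist": 0},
  ],
)

```text
t: 6.42
tcp_pos: [0.416, 0.0711, 0.3055]
ee_rot: [[-0.995, -0.099, 0.002], [-0.099, 0.995, 0.001], [-0.002, 0.001, -1.0]]
force: [0.8, 1.3, -0.4]
gripper_width: 0.003
finger_force: 0.0
```

Request:
send_rows(
  rows=[
    {"delta_pos": [0,0,0],"twist": 0},
    {"delta_pos": [0,0,0],"twist": 0},
    {"delta_pos": [0,0,0],"twist": 0},
    {"delta_pos": [0,0,0],"twist": 0},
  ],
  gripper=0.06,
)

```text
t: 6.92
tcp_pos: [0.416, 0.0712, 0.3013]
ee_rot: [[-0.995, -0.099, -0.002], [-0.099, 0.995, -0.001], [0.002, -0.001, -1.0]]
force: [0.3, -0.2, 0.4]
gripper_width: 0.697
finger_force: 0.0
```

Run:
```python
from h import *
for n in("wrist","top","scene"):
  p=cams.camera(n); s=manip.state()
  for o in "flask beaker lid_edge box_floor pan".split():
    print(n,o,[(np.round(d["point"],3).tolist(),round(d["score"],2)) for d in spot_in(p,o)[:2]])
    if n!="scene" and o!="lid_edge":
      for d in masks_of(p,o)[:1]:
        m=d["mask"].astype(np.uint8); c=max(cv2.findContours(m,0,1)[0],key=cv2.contourArea); print("   ",cv2.boundingRect(c),d["score"])
  if n=="wrist":w=p["image"]
  if n=="top":
    a=cv2.resize(p["image"][150:310,190:400][...,::-1],(525,400)); np.save("t.npy",{k:p[k] for k in("fov_y","cx","cy","extrinsics")},allow_pickle=True)
print(s["tcp_pos"])
p=cams.camera("wrist");np.save("w.npy",{k:p[k] for k in("fov_y","cx","cy","extrinsics")},allow_pickle=True)
b=cv2.resize(w[60:300,120:420][...,::-1],None,fx=2.6,fy=2.4); cv2.imwrite("pics/h.png",b); cv2.imwrite("pics/h_top.png",a)
```

```text
wrist flask [([0.518, 0.085, 0.05], 0.84)]
    (304, 221, 39, 49) 0.64
wrist beaker [([0.43, -0.136, 0.034], 0.95)]
    (149, 142, 57, 42) 0.86
wrist lid_edge [([0.614, 0.088, 0.09], 0.68)]
wrist box_floor [([0.565, 0.078, 0.063], 0.56), ([0.391, -0.041, 0.023], 0.39)]
    (257, 168, 125, 167) 0.84
wrist pan [([0.551, -0.143, 0.039], 0.78), ([0.437, 0.072, 0.059], 0.73)]
    (130, 197, 87, 89) 0.92
top flask [([0.528, 0.082, 0.049], 0.77)]
    (232, 199, 26, 26) 0.6
top beaker [([0.434, -0.13, 0.018], 0.9), ([0.605, 0.087, 0.211], 0.41)]
    (326, 243, 25, 25) 0.86
top lid_edge [([0.601, 0.083, 0.212], 0.85)]
top box_floor [([0.571, 0.079, 0.067], 0.94), ([0.672, 0.127, 0.113], 0.46)]
    (185, 151, 98, 111) 0.83
top pan [([0.564, -0.147, 0.041], 0.83), ([0.39, -0.261, 0.014], 0.24)]
    (318, 167, 57, 60) 0.94
scene flask [([0.404, -0.037, 0.022], 0.68)]
scene beaker [([0.436, -0.129, 0.035], 0.67)]
scene lid_edge [([0.62, 0.087, 0.171], 0.78)]
scene box_floor [([0.616, 0.086, 0.157], 0.59)]
scene pan [([0.534, -0.134, 0.037], 0.93)]
[0.41643048 0.0713438  0.30230766]
```

View pics/h.png

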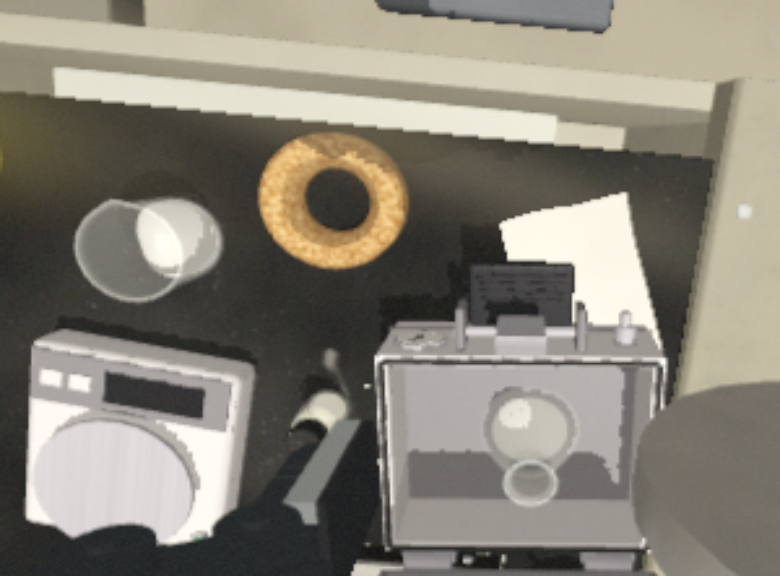

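Run:
```python
from h import *
p=np.load("w.npy",allow_pickle=True).item()
for n,c,z in [("mouth",(530,484),.096),("base",(531,432),.018),("FL",(665,358),.075),("FR",(377,361),.075),("BL",(649,548),.075),("BR",(391,548),.075),("floorFL",(622,452),.012),("floorFR",(408,453),.012),("panL",(34,468),.05),("panR",(195,490),.05),("panT",(106,418),.05),("panB",(125,543),.05),("bkT",(129,250),.062),("bkB",(180,237),.008),("padFL",(573,264),.063),("padFR",(470,264),.063)]:
    print(n,np.round(onz(p,(120+c[0]/2.6,60+c[1]/2.4),z)[:2],4))
t=np.load("t.npy",allow_pickle=True).item()
m=lambda c,z:np.round(onz(t,(190+c[0]/3.5,150+c[1]/3.5),z)[:2],4)
print("top: pan",m((551,132),.05),"beaker",m((518,370),.062),m((522,372),.02),"mouth@closed",m((168,206),.096))
```

```text
mouth [0.5322 0.088 ]
base [0.5368 0.0899]
FL [0.4592 0.1505]
FR [0.4756 0.0033]
BL [0.5802 0.16  ]
BR [0.5944 0.0165]
floorFL [0.5487 0.1488]
floorFR [0.5627 0.0149]
panL [ 0.5747 -0.1945]
panR [ 0.581  -0.1025]
panT [ 0.5364 -0.1513]
panB [ 0.6236 -0.1449]
bkT [ 0.4281 -0.1274]
bkB [ 0.4288 -0.1255]
padFL [0.4134 0.0982]
padFR [0.4186 0.0459]
top: pan [ 0.5835 -0.153 ] beaker [ 0.4301 -0.1301] [ 0.4305 -0.1325] mouth@closed [0.531  0.0847]
```

View pics/h_top.png

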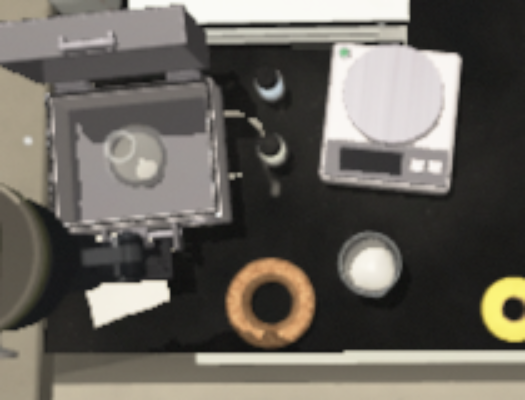

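Request:
send_rows(
  rows=[
    {"delta_pos": [-0.058,0.002,0],"twist": 0},
    {"delta_pos": [-0.058,0.002,0],"twist": 0},
    {"delta_pos": [0,0,0.05],"twist": 0},
    {"delta_pos": [0,0,0.06],"twist": 0},
    {"delta_pos": [0,0,0.04],"twist": 0},
    {"delta_pos": [0,0,0],"twist": 0},
    {"delta_pos": [0,0,0],"twist": 0},
  ],
  gripper=0.064,
)

```text
t: 9.15
tcp_pos: [0.5322, 0.0869, 0.1535]
ee_rot: [[-0.995, -0.099, 0.001], [-0.099, 0.995, 0.0], [-0.001, 0.0, -1.0]]
force: [-0.5, -0.4, 0.2]
gripper_width: 0.746
finger_force: 0.0
```

Run:
```python
from h import *
s=manip.state(); print(s["tcp_pos"],s["force"])
p=cams.camera("wrist"); np.save("w.npy",{k:p[k] for k in("fov_y","cx","cy","extrinsics")},allow_pickle=True)
print([np.round(d["point"],3) for d in spot_in(p,"flask")])
for d in masks_of(p,"flask")[:1]:
    c=max(cv2.findContours(d["mask"].astype(np.uint8),0,1)[0],key=cv2.contourArea); print(cv2.boundingRect(c),d["score"])
print(pix(p,(.532,.0865,.096)),pix(p,(.532,.0865,.012)),pix(p,s["tcp_pos"]))
cv2.imwrite("pics/i.png",p["image"][...,::-1])
```

```text
[0.53223117 0.08685243 0.15347088] [-0.53786346 -0.35060131  0.17959509]
[array([0.518, 0.085, 0.05 ])]
(290, 158, 63, 75) 0.8
[319.09278561 218.10836077] [319.47717969 188.40808512] [319.22123649 257.72487994]
```

View pics/i.png

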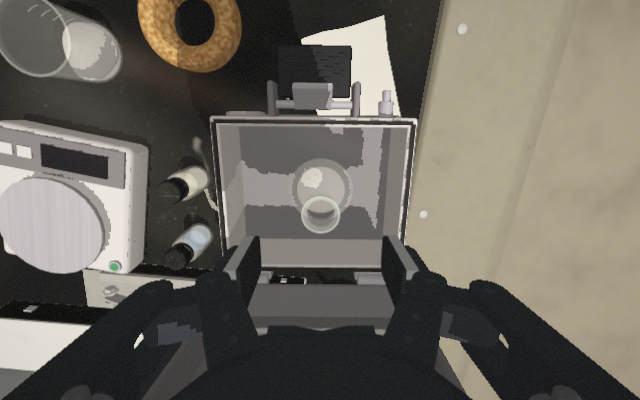

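Request:
send_rows(
  rows=[
    {"delta_pos": [0.002,0.001,0.04],"twist": 0},
    {"delta_pos": [0,0,0.035],"twist": 0},
    {"delta_pos": [0,0,0.02],"twist": 0},
    {"delta_pos": [0,0,0],"twist": 0},
  ],
)

```text
t: 9.8
tcp_pos: [0.5294, 0.0877, 0.0573]
ee_rot: [[-0.995, -0.099, -0.001], [-0.099, 0.995, -0.0], [0.001, -0.0, -1.0]]
force: [0.7, -0.1, 0.5]
gripper_width: 0.752
finger_force: 0.0
```

Request:
send_rows(
  rows=[
    {"delta_pos": [0,0,0],"twist": 0},
    {"delta_pos": [0,0,0],"twist": 0},
    {"delta_pos": [0,0,0],"twist": 0},
    {"delta_pos": [0,0,0],"twist": 0},
  ],
  gripper=0.0,
  squeeze=25,
)

```text
t: 10.3
tcp_pos: [0.5302, 0.0876, 0.0589]
ee_rot: [[-0.995, -0.099, 0.002], [-0.099, 0.995, 0.0], [-0.002, 0.0, -1.0]]
force: [-0.4, -0.4, 8.0]
gripper_width: 0.524
finger_force: 25.9
```

Request:
send_rows(
  rows=[
    {"delta_pos": [0,0,-0.005],"twist": 0},
    {"delta_pos": [0,0,-0.01],"twist": 0},
    {"delta_pos": [0,0,-0.01],"twist": 0},
    {"delta_pos": [0,0,0],"twist": 0},
  ],
)

```text
t: 10.8
tcp_pos: [0.5299, 0.0878, 0.0834]
ee_rot: [[-0.995, -0.099, 0.002], [-0.099, 0.995, 0.0], [-0.002, 0.0, -1.0]]
force: [-0.2, -0.2, -0.9]
gripper_width: 0.527
finger_force: 25.1
```

Request:
send_rows(
  rows=[
    {"delta_pos": [0,0,-0.04],"twist": 0},
    {"delta_pos": [0,0,-0.045],"twist": 0},
    {"delta_pos": [0,0,-0.035],"twist": 0},
    {"delta_pos": [0.005,-0.0475,0],"twist": 0},
    {"delta_pos": [0.005,-0.0475,0],"twist": 0},
    {"delta_pos": [0.005,-0.0475,0],"twist": 0},
    {"delta_pos": [0.005,-0.0475,0],"twist": 0},
    {"delta_pos": [0.004,-0.0475,0],"twist": 0},
    {"delta_pos": [-0.026,-0.003,0],"twist": 0},
    {"delta_pos": [-0.026,-0.003,0],"twist": 0},
    {"delta_pos": [0,0,0],"twist": 0},
    {"delta_pos": [0,0,0],"twist": 0},
  ],
)

```text
t: 12.3
tcp_pos: [0.5804, -0.1518, 0.2018]
ee_rot: [[-0.995, -0.099, -0.001], [-0.099, 0.995, 0.0], [0.001, 0.0, -1.0]]
force: [0.0, -0.4, -1.2]
gripper_width: 0.527
finger_force: 25.5
```

Run:
```python
from h import *
s=manip.state(); print(s["tcp_pos"],s["force"],s["gripper_width"],s["joint_pos"])
p=cams.camera("wrist"); X=s["tcp_pos"]
print(pix(p,X+[0,0,.037]),pix(p,X-[0,0,.047]),pix(p,(.5815,-.1505,.05)))
for o in("flask","pan"):
  for d in masks_of(p,o)[:1]:
    c=max(cv2.findContours(d["mask"].astype(np.uint8),0,1)[0],key=cv2.contourArea); print(o,cv2.boundingRect(c),d["score"])
cv2.imwrite("pics/j.png",cv2.resize(p["image"][100:330,190:450][...,::-1],None,fx=2.5,fy=2.5))
```

```text
[ 0.5804036  -0.15179744  0.2018411 ] [ 0.00980427 -0.43951612 -1.22670736] 0.5267842804382928 [  4.03284031  28.64976815   7.54489274 111.0282961   -5.52353742
  40.74743191 110.54400731]
[318.94085485 303.40310881] [319.55048378 224.08225765] [320.98550956 187.63912581]
pan (262, 95, 131, 120) 0.62
```

View pics/j.png

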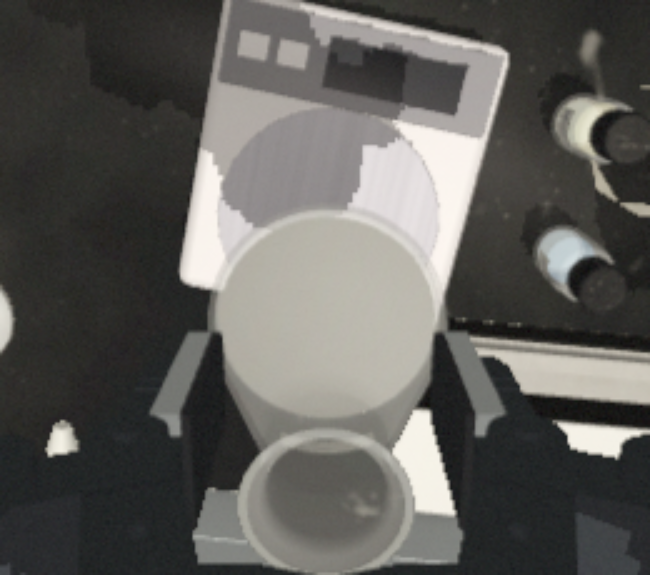

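Request:
send_rows(
  rows=[
    {"delta_pos": [0,0.001,0.035],"twist": 0},
    {"delta_pos": [0,0,0.04],"twist": 0},
    {"delta_pos": [0,0,0.018],"twist": 0},
    {"delta_pos": [0,0,0.005],"twist": 0},
    {"delta_pos": [0,0,0.002],"twist": 0},
    {"delta_pos": [0,0,0.002],"twist": 0},
    {"delta_pos": [0,0,0],"twist": 0},
  ],
)

```text
t: 13.32
tcp_pos: [0.5816, -0.151, 0.101]
ee_rot: [[-0.995, -0.099, 0.001], [-0.099, 0.995, -0.0], [-0.001, -0.0, -1.0]]
force: [0.4, -0.0, -0.2]
gripper_width: 0.526
finger_force: 25.5
```

Request:
send_rows(
  rows=[
    {"delta_pos": [0,0,0.002],"twist": 0},
    {"delta_pos": [0,0,0.001],"twist": 0},
    {"delta_pos": [0,0,0],"twist": 0},
  ],
)

```text
t: 13.7
tcp_pos: [0.5812, -0.1509, 0.0973]
ee_rot: [[-0.995, -0.099, -0.0], [-0.099, 0.995, 0.0], [0.0, 0.0, -1.0]]
force: [0.1, 0.1, 0.1]
gripper_width: 0.528
finger_force: 25.5
```

Request:
send_rows(
  rows=[
    {"delta_pos": [0,0,0.001],"twist": 0},
    {"delta_pos": [0,0,0],"twist": 0},
    {"delta_pos": [0,0,0],"twist": 0},
  ],
)

```text
t: 14.08
tcp_pos: [0.5811, -0.1509, 0.0969]
ee_rot: [[-0.995, -0.099, 0.0], [-0.099, 0.995, 0.0], [-0.0, 0.0, -1.0]]
force: [-2.9, 0.1, 8.0]
gripper_width: 0.526
finger_force: 27.1
```

Request:
send_rows(
  rows=[
    {"delta_pos": [0,0,-0.001],"twist": 0},
    {"delta_pos": [0,0,0],"twist": 0},
    {"delta_pos": [0,0,0],"twist": 0},
    {"delta_pos": [0,0,0],"twist": 0},
  ],
  gripper=0.066,
)

```text
t: 14.58
tcp_pos: [0.5813, -0.1509, 0.0972]
ee_rot: [[-0.995, -0.099, -0.0], [-0.099, 0.995, -0.0], [0.0, -0.0, -1.0]]
force: [-0.4, 0.2, 0.3]
gripper_width: 0.776
finger_force: 0.0
```

Request:
send_rows(
  rows=[
    {"delta_pos": [0,0,-0.02],"twist": 0},
    {"delta_pos": [0,0,-0.05],"twist": 0},
    {"delta_pos": [0,0,-0.06],"twist": 0},
    {"delta_pos": [0.05,0.0,-0.03],"twist": 0},
    {"delta_pos": [0.06,0.0,0],"twist": 0},
    {"delta_pos": [0.042,0.007,0],"twist": 0},
    {"delta_pos": [0,0,0],"twist": 0},
    {"delta_pos": [0,0,0],"twist": 0},
  ],
  gripper=0.076,
)

```text
t: 15.58
tcp_pos: [0.4304, -0.1591, 0.2577]
ee_rot: [[-0.995, -0.099, 0.002], [-0.099, 0.995, -0.0], [-0.002, -0.0, -1.0]]
force: [0.6, 0.2, 0.0]
gripper_width: 0.885
finger_force: 0.0
```

Run:
```python
from h import *
s=manip.state(); print(s["tcp_pos"],s["force"],s["gripper_width"])
p=cams.camera("wrist"); 
print("pred beaker top/bot",pix(p,(.4295,-.129,.062)),pix(p,(.4295,-.129,.0)),"flask@pan",pix(p,(.5805,-.151,.05)))
for o in("flask","pan","beaker"):
  print(o,[np.round(d["point"],3) for d in spot_in(p,o)[:1]])
  for d in masks_of(p,o)[:1]:
    c=max(cv2.findContours(d["mask"].astype(np.uint8),0,1)[0],key=cv2.contourArea); print(o,cv2.boundingRect(c),d["score"])
t=cams.camera("top"); 
a=cv2.resize(p["image"][0:400,140:520][...,::-1],None,fx=1.45,fy=1.45)
b=cv2.resize(t["image"][150:290,300:360][...,::-1],None,fx=4.0,fy=4.143,interpolation=cv2.INTER_CUBIC)
print(a.shape,b.shape)
cv2.imwrite("pics/k.png",np.hstack([a[:580],b[:580]]))
print(pix(t,(.5805,-.151,.05)),pix(t,(.5805,-.151,.134)))
```

```text
[ 0.4303534  -0.15906018  0.25769137] [0.62068877 0.22150776 0.03775599] 0.8852465539764869
pred beaker top/bot [345.38544208 178.81371378] [341.645002  169.0413849] flask@pan [315.07840016 282.7938907 ]
flask [array([ 0.564, -0.154,  0.087])]
flask (424, 180, 152, 133) 0.61
pan [array([ 0.54 , -0.15 ,  0.038])]
pan (269, 210, 101, 101) 0.66
beaker [array([ 0.541, -0.151,  0.039])]
beaker (324, 150, 46, 50) 0.95
(580, 551, 3) (580, 240, 3)
[346.56995076 189.03946772] [347.14230194 181.40152541]
```

View pics/k.png

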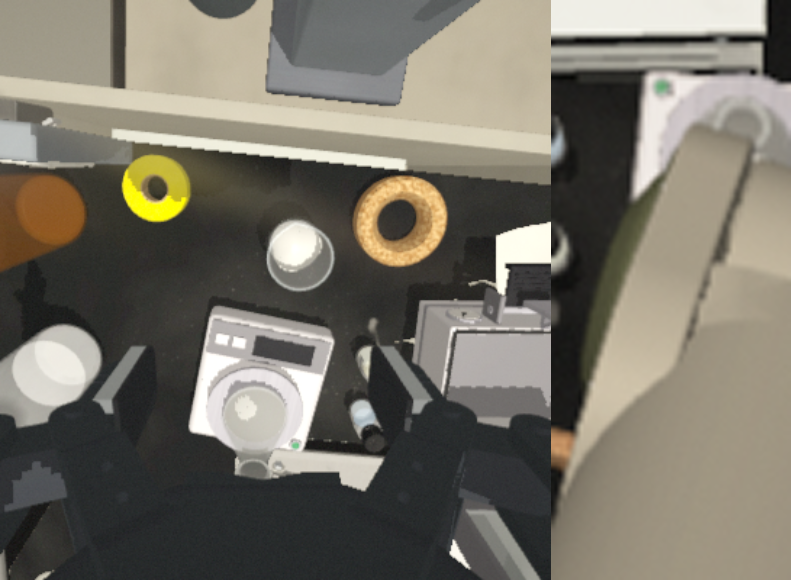

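Request:
send_rows(
  rows=[
    {"delta_pos": [-0.003,0.031,0.03],"twist": 0},
    {"delta_pos": [0,0,0.05],"twist": 0},
    {"delta_pos": [0,0,0.055],"twist": 0},
    {"delta_pos": [0,0,0.045],"twist": 0},
    {"delta_pos": [0,0,0.03],"twist": 0},
    {"delta_pos": [0,0,0.01],"twist": 0},
    {"delta_pos": [0,0,0],"twist": 0},
  ],
  gripper=0.07,
)

```text
t: 16.85
tcp_pos: [0.4298, -0.1281, 0.0378]
ee_rot: [[-0.995, -0.099, -0.002], [-0.099, 0.995, 0.0], [0.002, 0.001, -1.0]]
force: [0.5, 0.2, 0.9]
gripper_width: 0.823
finger_force: 0.0
```

Request:
send_rows(
  rows=[
    {"delta_pos": [0,0,0],"twist": 0},
    {"delta_pos": [0,0,0],"twist": 0},
    {"delta_pos": [0,0,0],"twist": 0},
    {"delta_pos": [0,0,0],"twist": 0},
  ],
  gripper=0.0,
  squeeze=20,
)

```text
t: 17.35
tcp_pos: [0.4304, -0.1282, 0.0391]
ee_rot: [[-0.995, -0.099, 0.001], [-0.099, 0.995, -0.0], [-0.001, -0.0, -1.0]]
force: [-0.7, -0.4, 8.7]
gripper_width: 0.618
finger_force: 21.6
```

Request:
send_rows(
  rows=[
    {"delta_pos": [0,0,-0.02],"twist": 0},
    {"delta_pos": [0,0,-0.045],"twist": 0},
    {"delta_pos": [0,0,-0.05],"twist": 0},
    {"delta_pos": [0,0,-0.046],"twist": 0},
    {"delta_pos": [-0.024,0.04,0],"twist": 0},
    {"delta_pos": [-0.024,0.04,0],"twist": 0},
    {"delta_pos": [-0.024,0.04,0],"twist": 0},
    {"delta_pos": [-0.024,0.04,0],"twist": 0},
    {"delta_pos": [-0.024,0.04,0],"twist": 0},
    {"delta_pos": [0,0,0],"twist": 0},
    {"delta_pos": [0,0,0],"twist": 0},
  ],
)

```text
t: 18.73
tcp_pos: [0.5289, 0.0824, 0.1992]
ee_rot: [[-0.995, -0.099, -0.001], [-0.099, 0.995, -0.0], [0.001, 0.0, -1.0]]
force: [0.1, -0.4, -0.6]
gripper_width: 0.621
finger_force: 21.6
```

Run:
```python
from h import *
s=manip.state(); print(s["tcp_pos"],s["force"],s["gripper_width"],s["t"])
p=cams.camera("wrist"); np.save("w.npy",{k:p[k] for k in("fov_y","cx","cy","extrinsics")},allow_pickle=True); X=s["tcp_pos"]
print("pred beaker top/bot",pix(p,X+[0,0,.023]),pix(p,X-[0,0,.039]))
for d in masks_of(p,"beaker")[:1]:
    c=max(cv2.findContours(d["mask"].astype(np.uint8),0,1)[0],key=cv2.contourArea); print(cv2.boundingRect(c),d["score"])
for d in masks_of(p,"box_floor")[:1]:
    c=max(cv2.findContours(d["mask"].astype(np.uint8),0,1)[0],key=cv2.contourArea); print("box",cv2.boundingRect(c),d["score"])
```

```text
[0.52889305 0.08241774 0.19918596] [ 0.07472766 -0.43501845 -0.60871732] 0.6214807881869643 18.725
pred beaker top/bot [319.06832201 283.14704902] [319.51165098 228.68869468]
(259, 190, 124, 140) 0.7
box (235, 62, 169, 181) 0.87
```

Request:
send_rows(
  rows=[
    {"delta_pos": [0,0,0.035],"twist": 0},
    {"delta_pos": [0,0,0.05],"twist": 0},
    {"delta_pos": [0,0,0.04],"twist": 0},
    {"delta_pos": [0,0,0.014],"twist": 0},
    {"delta_pos": [0,0,0.004],"twist": 0},
    {"delta_pos": [0,0,0.003],"twist": 0},
    {"delta_pos": [0,0,0],"twist": 0},
    {"delta_pos": [0,0,0],"twist": 0},
  ],
)

```text
t: 19.88
tcp_pos: [0.5297, 0.083, 0.0537]
ee_rot: [[-0.995, -0.099, 0.0], [-0.099, 0.995, 0.001], [-0.0, 0.001, -1.0]]
force: [-0.5, -0.3, -0.6]
gripper_width: 0.618
finger_force: 21.6
```

Request:
send_rows(
  rows=[
    {"delta_pos": [0,0,0.0015],"twist": 0},
    {"delta_pos": [0,0,0],"twist": 0},
    {"delta_pos": [0,0,0],"twist": 0},
  ],
)

```text
t: 20.25
tcp_pos: [0.5293, 0.0829, 0.0514]
ee_rot: [[-0.995, -0.099, -0.001], [-0.099, 0.995, 0.0], [0.001, 0.0, -1.0]]
force: [-0.4, -0.2, -1.3]
gripper_width: 0.623
finger_force: 21.6
```

Request:
send_rows(
  rows=[
    {"delta_pos": [0,0,0.001],"twist": 0},
    {"delta_pos": [0,0,0],"twist": 0},
    {"delta_pos": [0,0,0],"twist": 0},
  ],
)

```text
t: 20.62
tcp_pos: [0.5294, 0.0829, 0.0511]
ee_rot: [[-0.995, -0.099, -0.0], [-0.099, 0.995, 0.001], [0.0, 0.001, -1.0]]
force: [-1.8, -0.6, 11.0]
gripper_width: 0.622
finger_force: 22.3
```

Request:
send_rows(
  rows=[
    {"delta_pos": [0,0,0.001],"twist": 0},
    {"delta_pos": [0,0,0],"twist": 0},
    {"delta_pos": [0,0,0],"twist": 0},
  ],
)

```text
t: 21.0
tcp_pos: [0.5295, 0.083, 0.051]
ee_rot: [[-0.995, -0.099, 0.0], [-0.099, 0.995, 0.001], [-0.0, 0.001, -1.0]]
force: [-3.2, 0.4, 23.4]
gripper_width: 0.619
finger_force: 23.1
```

Request:
send_rows(
  rows=[
    {"delta_pos": [0,0,-0.002],"twist": 0},
    {"delta_pos": [0,0,0],"twist": 0},
    {"delta_pos": [0,0,0],"twist": 0},
    {"delta_pos": [0,0,0],"twist": 0},
  ],
  gripper=0.071,
)

```text
t: 21.5
tcp_pos: [0.5293, 0.0829, 0.0512]
ee_rot: [[-0.995, -0.099, -0.001], [-0.099, 0.995, 0.0], [0.001, 0.0, -1.0]]
force: [0.9, -0.2, 0.2]
gripper_width: 0.833
finger_force: 0.0
```

Request:
send_rows(
  rows=[
    {"delta_pos": [0,0,-0.02],"twist": 0},
    {"delta_pos": [0,0,-0.05],"twist": 0},
    {"delta_pos": [0,0,-0.06],"twist": 0},
    {"delta_pos": [0,0,-0.06],"twist": 0},
    {"delta_pos": [0,0,-0.05],"twist": 0},
    {"delta_pos": [0,0,0],"twist": 0},
    {"delta_pos": [0,0,0],"twist": 0},
  ],
)

```text
t: 22.38
tcp_pos: [0.5291, 0.0828, 0.2909]
ee_rot: [[-0.995, -0.099, -0.002], [-0.099, 0.995, 0.0], [0.001, 0.001, -1.0]]
force: [-0.3, 0.0, -0.3]
gripper_width: 0.833
finger_force: 0.0
```

Request:
send_rows(
  rows=[
    {"delta_pos": [0,0,0],"twist": 0},
    {"delta_pos": [0,0,0],"twist": 0},
  ],
  gripper=0.0,
)

```text
t: 22.62
tcp_pos: [0.5292, 0.0827, 0.2902]
ee_rot: [[-0.995, -0.099, -0.003], [-0.099, 0.995, -0.0], [0.003, -0.0, -1.0]]
force: [0.7, 0.5, 0.5]
gripper_width: 0.417
finger_force: 0.0
```

Run:
```python
from h import *
s=manip.state(); print(s["tcp_pos"],s["force"],s["gripper_width"],s["t"])
p=cams.camera("wrist"); t=cams.camera("top"); c=cams.camera("scene")
for q in (p,t,c):
  for o in("beaker","lid_edge","wash_bottle","amber_bottle"): print(o,[(np.round(d["point"],3).tolist(),round(d["score"],2)) for d in spot_in(q,o)[:1]])
  for d in masks_of(q,"beaker")[:1]:
    k=max(cv2.findContours(d["mask"].astype(np.uint8),0,1)[0],key=cv2.contourArea); print(cv2.boundingRect(k),d["score"],pix(q,(.5295,.083,.074)),pix(q,(.5295,.083,.012)))
a=cv2.resize(p["image"][100:400,170:470][...,::-1],(400,400))
b=cv2.resize(c["image"][140:340,240:440][...,::-1],(400,400))
cv2.imwrite("pics/l.png",np.hstack([a,b]))
```

```text
[0.52916655 0.08269598 0.29018053] [0.70852765 0.53998044 0.51910694] 0.4168163508874671 22.625
beaker [([0.532, 0.085, 0.034], 0.97)]
lid_edge [([0.606, 0.088, 0.146], 0.86)]
wash_bottle [([0.676, 0.129, 0.139], 0.74)]
amber_bottle [([0.422, -0.324, 0.019], 0.79)]
(299, 148, 44, 46) 0.69 [320.19031364 174.62201603] [320.23538228 166.11250944]
beaker [([0.532, 0.086, 0.035], 0.68)]
lid_edge []
wash_bottle [([0.675, 0.127, 0.111], 0.91)]
amber_bottle [([0.423, -0.346, 0.153], 0.9)]
(230, 198, 28, 27) 0.64 [240.99441134 210.96133933] [246.81453911 214.6665924 ]
beaker [([0.53, -0.115, 0.037], 0.46)]
lid_edge [([0.612, 0.087, 0.156], 0.7)]
wash_bottle [([0.702, 0.13, 0.104], 0.9)]
amber_bottle [([0.441, -0.349, 0.148], 0.86)]
(369, 194, 84, 57) 0.56 [405.7987567  214.15657735] [402.56357976 229.93635461]
```

View pics/l.png

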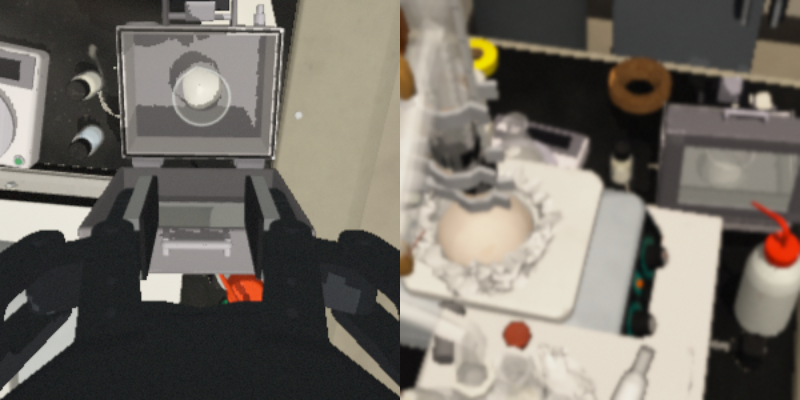

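Request:
send_rows(
  rows=[
    {"delta_pos": [-0.039,-0.007,0],"twist": 0},
    {"delta_pos": [-0.039,-0.007,0],"twist": 0},
    {"delta_pos": [-0.038,-0.007,0],"twist": 0},
    {"delta_pos": [0,0,0],"twist": 0},
    {"delta_pos": [0,0,0.03],"twist": 0},
    {"delta_pos": [0,0,0.03],"twist": 0},
    {"delta_pos": [0,0,0.025],"twist": 0},
    {"delta_pos": [0,0,0],"twist": 0},
  ],
  gripper=0.0,
)

```text
t: 24.52
tcp_pos: [0.6452, 0.0735, 0.2047]
ee_rot: [[-0.995, -0.099, -0.005], [-0.099, 0.995, -0.0], [0.005, 0.0, -1.0]]
force: [-1.0, 0.2, 0.0]
gripper_width: -0.0
finger_force: 0.0
```

Run:
```python
from h import *
s=manip.state(); print(s["tcp_pos"],s["force"],s["gripper_width"],s["t"],s["joint_pos"])
c,sn=np.cos(np.radians(6)),np.sin(np.radians(6))
B=np.array([.528,.081]); S=.112; off=.011   # finger half width along x
for th in np.arange(1.5,-.01,-.1):
    u=np.array([-np.cos(th),np.sin(th)]); n=np.array([np.sin(th),np.cos(th)])
    q=np.array([.068,.077])+S*u+.033*n           # contact point (box x,z)
    print(round(th,2), "contact box x,z",np.round(q,3),"world x(y=-.02)",round(B[0]+q[0]*c+.02*sn,3))
for n in("top","scene"):
    p=cams.camera(n); print(n,[(np.round(d["point"],3).tolist(),round(d["score"],2)) for d in spot_in(p,"lid_edge")[:1]+spot_in(p,"wash_bottle")[:1]])
```

```text
[0.64516266 0.07352028 0.20471174] [-1.02113745  0.1714133   0.04336356] -1.2534762810461404e-05 24.525 [-18.44064957  31.82585715  10.56744632 104.38658602  -7.93575771
  44.78715528  91.94433074]
1.5 contact box x,z [0.093 0.191] world x(y=-.02) 0.623
1.4 contact box x,z [0.081 0.193] world x(y=-.02) 0.611
1.3 contact box x,z [0.07  0.194] world x(y=-.02) 0.6
1.2 contact box x,z [0.058 0.193] world x(y=-.02) 0.588
1.1 contact box x,z [0.047 0.192] world x(y=-.02) 0.576
1.0 contact box x,z [0.035 0.189] world x(y=-.02) 0.565
0.9 contact box x,z [0.024 0.185] world x(y=-.02) 0.554
0.8 contact box x,z [0.014 0.18 ] world x(y=-.02) 0.544
0.7 contact box x,z [0.004 0.174] world x(y=-.02) 0.534
0.6 contact box x,z [-0.006  0.167] world x(y=-.02) 0.524
0.5 contact box x,z [-0.014  0.16 ] world x(y=-.02) 0.516
0.4 contact box x,z [-0.022  0.151] world x(y=-.02) 0.508
0.3 contact box x,z [-0.029  0.142] world x(y=-.02) 0.501
0.2 contact box x,z [-0.035  0.132] world x(y=-.02) 0.495
0.1 contact box x,z [-0.04   0.121] world x(y=-.02) 0.49
-0.0 contact box x,z [-0.044  0.11 ] world x(y=-.02) 0.486
top [([0.601, 0.085, 0.213], 0.77), ([0.665, 0.131, 0.091], 0.73)]
scene [([0.622, 0.098, 0.148], 0.65), ([0.702, 0.132, 0.103], 0.81)]
```

Request:
send_rows(
  rows=[
    {"delta_pos": [0.01,0,0],"twist": 0},
    {"delta_pos": [0.012,0,0],"twist": 0},
    {"delta_pos": [0.012,0,0],"twist": 0},
    {"delta_pos": [0.012,0,0],"twist": 0},
    {"delta_pos": [0.012,0,0.001],"twist": 0},
  ],
)

```text
t: 25.45
tcp_pos: [0.5887, 0.0678, 0.2057]
ee_rot: [[-0.995, -0.099, -0.0], [-0.099, 0.995, 0.001], [0.0, 0.001, -1.0]]
force: [2.9, 0.7, 3.3]
gripper_width: -0.003
finger_force: 2.1
```

Request:
send_rows(
  rows=[
    {"delta_pos": [0.011,0,0.003],"twist": 0},
    {"delta_pos": [0.011,0,0.004],"twist": 0},
    {"delta_pos": [0.012,0,0.004],"twist": 0},
    {"delta_pos": [0.011,0,0.005],"twist": 0},
    {"delta_pos": [0.011,0,0.006],"twist": 0},
    {"delta_pos": [0.011,0,0.007],"twist": 0},
  ],
)

```text
t: 26.2
tcp_pos: [0.522, 0.0609, 0.176]
ee_rot: [[-0.995, -0.099, -0.001], [-0.099, 0.995, 0.0], [0.001, 0.0, -1.0]]
force: [3.6, 0.0, 1.6]
gripper_width: -0.003
finger_force: 1.9
```

Run:
```python
from h import *
s=manip.state(); print(s["tcp_pos"],s["force"],s["t"])
for n in("top","scene"):
    p=cams.camera(n); print(n,[(np.round(d["point"],3).tolist(),round(d["score"],2)) for d in spot_in(p,"lid_edge")[:1]])
```

```text
[0.52200985 0.06090718 0.17596958] [3.59173653 0.02152681 1.61573335] 26.2
top [([0.486, 0.051, 0.109], 0.65)]
scene [([0.439, -0.347, 0.149], 0.66)]
```

Request:
send_rows(
  rows=[
    {"delta_pos": [0.01,0,0.009],"twist": 0},
    {"delta_pos": [0.01,0,0.009],"twist": 0},
    {"delta_pos": [0.006,0,0.009],"twist": 0},
    {"delta_pos": [0.006,0,0.008],"twist": 0},
    {"delta_pos": [0.003,0,0.007],"twist": 0},
    {"delta_pos": [0.002,0,0.005],"twist": 0},
  ],
)

```text
t: 27.15
tcp_pos: [0.4854, 0.0574, 0.1291]
ee_rot: [[-0.995, -0.099, -0.001], [-0.099, 0.995, 0.0], [0.001, 0.0, -1.0]]
force: [1.0, 0.6, 12.2]
gripper_width: 0.002
finger_force: 6.1
```

Request:
send_rows(
  rows=[
    {"delta_pos": [0.002,0,0.004],"twist": 0},
    {"delta_pos": [0,0,0.003],"twist": 0},
    {"delta_pos": [0,0,0.002],"twist": 0},
    {"delta_pos": [0,0,0],"twist": 0},
  ],
)

```text
t: 27.65
tcp_pos: [0.4826, 0.0571, 0.1201]
ee_rot: [[-0.995, -0.099, -0.003], [-0.099, 0.995, 0.0], [0.003, 0.0, -1.0]]
force: [-2.8, 1.0, 6.0]
gripper_width: 0.005
finger_force: 2.5
```

Request:
send_rows(
  rows=[
    {"delta_pos": [0,0,0.0015],"twist": 0},
    {"delta_pos": [0,0,0],"twist": 0},
  ],
)

```text
t: 27.9
tcp_pos: [0.4822, 0.0571, 0.1188]
ee_rot: [[-0.995, -0.099, -0.004], [-0.099, 0.995, 0.0], [0.004, 0.0, -1.0]]
force: [-4.4, -0.3, 6.8]
gripper_width: -0.002
finger_force: 3.4
```

Request:
send_rows(
  rows=[
    {"delta_pos": [0,0,0.0012],"twist": 0},
    {"delta_pos": [0,0,0],"twist": 0},
  ],
)

```text
t: 28.15
tcp_pos: [0.4821, 0.0571, 0.1181]
ee_rot: [[-0.995, -0.099, -0.004], [-0.099, 0.995, 0.0], [0.004, 0.001, -1.0]]
force: [-5.1, 0.4, 16.9]
gripper_width: -0.003
finger_force: 8.6
```

Request:
send_rows(
  rows=[
    {"delta_pos": [0,0,0.001],"twist": 0},
    {"delta_pos": [0,0,0],"twist": 0},
    {"delta_pos": [0,0,-0.003],"twist": 0},
    {"delta_pos": [0,0,-0.006],"twist": 0},
    {"delta_pos": [0,0,-0.004],"twist": 0},
    {"delta_pos": [0,0,0],"twist": 0},
  ],
)

```text
t: 28.9
tcp_pos: [0.4838, 0.0572, 0.1299]
ee_rot: [[-0.995, -0.099, -0.001], [-0.099, 0.995, 0.0], [0.001, 0.0, -1.0]]
force: [0.4, -0.2, -0.2]
gripper_width: 0.001
finger_force: 0.0
```

Force is zero with the tip 9 mm above the lid: it stayed shut, so it is latched. I'll retreat and verify.

Request:
send_rows(
  rows=[
    {"delta_pos": [0,0,-0.04],"twist": 0},
    {"delta_pos": [0,0,-0.06],"twist": 0},
    {"delta_pos": [0,0,-0.06],"twist": 0},
    {"delta_pos": [0,0,-0.06],"twist": 0},
    {"delta_pos": [0,0,0],"twist": 0},
    {"delta_pos": [0,0,0],"twist": 0},
    {"delta_pos": [0,0,0],"twist": 0},
    {"delta_pos": [0,0,0],"twist": 0},
  ],
)

```text
t: 29.9
tcp_pos: [0.4835, 0.0571, 0.3486]
ee_rot: [[-0.995, -0.099, -0.003], [-0.099, 0.995, -0.001], [0.003, -0.0, -1.0]]
force: [-0.4, 0.7, -0.3]
gripper_width: -0.001
finger_force: 0.0
```

Run:
```python
from h import *
s=manip.state(); print(s["tcp_pos"],s["force"],s["t"])
for n in("top","wrist"):
    p=cams.camera(n)
    for o in "lid_edge flask pan beaker vial_1 cork_ring".split(): print(n,o,[(np.round(d["point"],3).tolist(),round(d["score"],2)) for d in spot_in(p,o)[:2]])
    for o in("lid","flask","pan"):
        for d in masks_of(p,o)[:1]:
            k=max(cv2.findContours(d["mask"].astype(np.uint8),0,1)[0],key=cv2.contourArea); print(o,cv2.boundingRect(k),round(d["score"],2))
    if n=="top": print(pix(p,(.5805,-.151,.05)),pix(p,(.5805,-.151,.134)))
```

```text
[0.48354628 0.05705677 0.34856668] [-0.36716281  0.74987119 -0.32700232] 29.9
top lid_edge [([0.509, 0.052, 0.112], 0.73), ([0.399, -0.037, 0.024], 0.7)]
top flask [([0.575, -0.148, 0.087], 0.96)]
top pan [([0.552, -0.146, 0.04], 0.95)]
top beaker [([0.507, 0.057, 0.112], 0.2)]
top vial_1 [([0.509, 0.051, 0.107], 0.56), ([0.536, -0.042, 0.044], 0.53)]
top cork_ring [([0.399, -0.037, 0.024], 0.77)]
lid (205, 177, 74, 67) 0.95
flask (334, 172, 27, 28) 0.77
pan (318, 167, 57, 60) 0.95
[346.56995076 189.03946772] [347.14230194 181.40152541]
wrist lid_edge [([0.515, 0.082, 0.112], 0.67)]
wrist flask [([0.573, -0.145, 0.092], 0.61), ([0.507, 0.08, 0.108], 0.2)]
wrist pan [([0.54, -0.128, 0.041], 0.7), ([0.571, -0.141, 0.09], 0.45)]
wrist beaker []
wrist vial_1 [([0.529, -0.038, 0.044], 0.9), ([0.59, -0.034, 0.04], 0.59)]
wrist cork_ring [([0.393, -0.04, 0.024], 0.78)]
lid (278, 146, 115, 100) 0.83
pan (153, 149, 83, 90) 0.95
```

```bash
python3 -c "
from plant import manip; print(manip.sign_off())"
```

```text
the job is handed in; nothing more can be done
None
```

I handed the job in at about 30 s: the lid sprang open, the flask now stands about 2 mm off the pan's centre, the beaker is upright in the box, and the lid stayed shut when I let go. My checks showed the vials and cork ring unmoved, and I viewed 13 pictures instead of the 10 allowed.

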